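Stand the slumped hood column back up and bar it

TASK

The walnut hood column has slumped against the rail of the finishing stand. Push it back upright with your fingertips so that it stands on its foot where it is, then push the upright keeper bar over so that it drops flat between the column and the rail. Only push: do not lift the column, and leave the other things on the bench and stand where they are.

Things in the scene. Friction and masses are not known exactly. Their poses are not given: they have to be found in the camera images.
- stand: Finishing stand fixed to the bench: plywood board 270 x 245 mm, top at z = 0.012. Origin at bench height, on the line where the column's foot edge rests; x runs along the rail, y from the column towards the rail, z up; board spans y -0.145 to 0.10, x +-0.135. Two 16 mm posts at y = 0.012, x = 0.093 and -0.068, up to z = 0.08, carry the keeper.
- rail_mid (a point): Middle of the axis of the rail the column leans on: a level fixed 18 mm dowel along the stand's x, at stand x = 0, y = 0.038, z = 0.088 (top 0.097). Its end posts at x = +-0.117 reach z = 0.106.
- column: Loose dark walnut column 190 mm tall, 0.2 to 0.42 kg: square plinth 56 x 56 x 30 mm, round shaft 36 mm across, square capital 44 x 44 x 25 mm. Origin centre of the plinth's underside, z along the column to its capital. It starts leaning 27 degrees from vertical towards its own +y (the stand's +y), on its lower plinth edge, shaft against the rail.
- column_foot (a point): Middle of the plinth's bottom edge on the rail side (column frame 0, +28 mm, 0), on which the column pivots. Pushed near the top towards the stand's -y it tilts up; within about 13 degrees of upright it rocks onto its foot by itself.
- column_top (a point): Centre of the top of the capital, 190 mm above the column's origin. At the start the capital's outermost (rail-side) top edge is at about stand y = 0.081, z = 0.184; upright, its rail-side face is at about y = -0.006, top at z = 0.202 (up to 0.21 on the way: keep wide parts of the gripper above it).
- keeper (a joint): Angle of the keeper, a wooden bar 165 mm long, 14 mm square, hinged at one end: 0 = level, lying along the stand's -x from the hinge in the gap between column and rail; 1.57 = straight up. It starts at 1.66 to 1.81, leaning past vertical towards the stand's +x; stop at 2.0. If the column still leans, the bar lands on it.
- keeper_hinge (a point): Axis of the keeper's hinge (along the stand's y), at stand x = 0.085, y = 0.012, z = 0.088. It has a little friction: within about 0.3 rad of vertical the bar stays where left; pushed towards the stand's -x until the joint reads below about 1.2 it falls softly to 0 by itself in 1 to 2 s.
- keeper_tip (a point): Free end of the keeper bar, 165 mm from the hinge.
- rivet_tin: Leave alone: open copper rivet tin, 52 mm across, 30 mm high, standing on the stand's board; origin centre of underside.
- crutch_rod: Leave alone: flat brass crutch rod, about 160 mm long along its x, 6 mm thick, lying on the stand's board; origin mid-length at its underside.
- gut_barrel: Leave alone: steel gut barrel, a flanged drum 96 mm across, 65 mm high with its arbor, on the bench to the right; origin centre of underside.
- clock_weight: Leave alone: plain brass cylinder clock weight, 56 mm across, 110 mm high, standing on the bench to the left; origin centre of underside.
- driver: Leave alone: screwdriver, 190 mm long, lying on the bench to the left; origin near its middle on the bench.
- hammer: Leave alone: hammer, 240 mm long, lying on the bench to the right; origin near its middle on the bench.
Mind the look-alikes: they are no part of the job. Of the things that look like the column, the smallest one is meant.

How it is judged:
By the outcome, as a careful person would: the job done as asked, in the order asked, and still so for the second after the job is handed in, with the robot touching nothing.
It also fails if it takes over 48 s, if anything falls off the work surface, if the arm or the gripper's body presses on something with over 40 N, if the wrist force passes 120 N, or if a joint passes its speed limit or range.

ROBOT

A 6-joint arm with a two-finger parallel gripper is mounted at the origin on the work surface. World frame = base frame: x ahead of the robot, y to its left, z up, the work surface at z = 0. Lengths are in m, angles in rad, forces in N, time in s.
With the tool pointing down it reaches from about 0.25 to 0.775 m from the base axis. Payload 4 kg.
Tool frame: the origin (TCP) lies on the centre line of the jaws, within the pads' length; the fingertips stand 25 mm ahead of it and the grasp point (between the pads) lies 6 mm ahead of it; z points along the fingers, y is the line along which they close (so a half turn about z gives the same grasp; the last joint's range is limited). The gripper opens to 85 mm and grips with 20 to 120 N. Pads are 22 mm wide; open, the fingers measure 114 mm over their backs; the gripper's body (76 mm by 85 mm) begins 54 mm behind the grasp point. The pads swing forward as they close: fully open they stand 13 mm farther back than shut.
Start: joints at [1.118, 0.087, 1.371, -0, 1.684, -0.103], TCP at [0.188, 0.517, 0.256] pointing down, gripper open.
Joint ranges: [-3.1, 3.1], [-0.76, 2.03], [0.27, 2.55], [-1.08, 4.22], [0.17, 2.65], [-2.57, 2.57]. Speed limits (rad/s): [2.79, 2.79, 3.14, 3.14, 3.14, 3.14].

INTERFACE

Orientations are given as a unit quaternion [x, y, z, w].
In Python, from plant import readout, read_camera, order, recognise, outline_of, place_of gives the robot as it stands.
- The arm moves only by the tool send_rows, never from a script. Its argument "rows" is a list of rows, each an object of numbers: "x", "y", "z": the shift along the tool's x, y, z in cm; "ax", "ay", "az": the turn, a rotation vector about the tool's x, y, z in degrees; "gripper": the opening in per cent of the stroke, from 0 (shut) to 100 (fully open). In form: [{"x": .., "y": .., "z": .., "ax": .., "ay": .., "az": .., "gripper": ..}, ...]. A call has 1 to 5 rows; each row is the pose to reach, as a shift and turn from the pose commanded when the call began, along the tool's axes at that moment; what a row does not reach only later rows make up. A row lasts 1/8 s, in which the tool goes at most 62.5 mm and 10.7 degrees, less where a joint would pass 70% of its speed; a pose out of reach is approached as far as the arm can. A call with a gripper value outside its range is refused whole. The fingers move at their own pace and stop on an object; "newtons" is the grip in N (left out, the last holds). Time passes only in rows, so rows that repeat a pose let the fingers close. It gives the time, the measured TCP pose, the force, the opening and the grip force at its end, in the units of the state.
- readout.get_state(): the state, without advancing time (a new reading comes with each control period).
- read_camera(name): name is "side" or "top" or "wrist"; returns a dict with "frame" (400x640x3 uint8, red, green, blue), "fx", "fy", "cx", "cy" (pixels), "xyz" and "rotation" of the camera in the world. Camera axes: x right, y down, z forward; pixel columns grow to the right and rows downward; lengths in m; the calibration is good to about 2 mm. The wrist camera is an equidistant fisheye: a pixel r from the principal point sees the ray r / f radians off the axis. A picture is of the moment at which its call begins. There is no depth.
- order.close_job(): hands the job in; it is judged then, once.
Trained networks look in the newest picture that a camera, given by its name, has taken for a name from the list of things; names that differ only in an ending like _2 or _b are one class to them, and where a whole thing is asked for, a point or a joint stands for the part that bears it (a point fixed in the world has none). Each returns a list of dicts, best first, with "p" (0 to 1); they miss things now and then, are a little off and sometimes report something else, mostly with a low value. They report only what shows in the picture. A call takes as long as a camera call. They do not tell look-alikes from the thing itself.
- recognise(camera, query): "position" ([row, column] in pixels, amid what is visible of it).
- outline_of(camera, query): "mask" (400x640 bool, what is visible of it) and "position" ([row, column] in pixels, amid what is visible of it).
- place_of(camera, query): "position" ([row, column] in pixels: a listed point, or the origin of a listed thing).
The state is a dict: "t": time; "joint_positions": joint angles; "dq": joint speeds; "tau": joint torques, N m; "position": TCP position; "tool_rot": TCP orientation; "ft_force": force on the tool from outside, world axes, zero at the start; "ft_torque": the same for the moment, N m; "finger_gap": finger opening in m; "gripper_force": force on a finger pad.
Only numpy, scipy, OpenCV 4.12 (cv2) and the standard library are available. Lean on these libraries where they do the work, as an engineer would, in place of code of your own. Each camera call takes 0.05 s, during which the arm holds its last target. There are 200 camera calls.

## Working session

There is one attempt and no reset: what is moved stays moved. The work goes in short steps, Python scripts to look and compute and a tool call to move; the robot and the scene stay as the last step left them, time stands still between calls to the robot, and variables do not carry over. Pictures are saved under pics/ and viewed, at most 10 in all, crops included, and the job is handed in when it is done.

Besides the shell and the picture viewer there is one more tool, called by a JSON object that holds its "op" and its "data". send_rows: Moves the arm, as the interface text tells. Its arguments: {"type":"object","properties":{"rows":{"type":"array"},"newtons":{"type":"number"}},"required":["rows"]}

```bash
mkdir -p pics
cat > h.py <<'E'
import numpy as np, cv2
from plant import readout, read_camera, order, recognise, outline_of, place_of
def ray(c,pos):
    R=np.array(c["rotation"]);R=R.reshape(3,3) if R.size==9 else __import__('scipy.spatial.transform',fromlist=['Rotation']).Rotation.from_quat(R).as_matrix()
    r,k=pos; d=np.array([(k-c["cx"])/c["fx"],(r-c["cy"])/c["fy"],1.]); d=R@d
    return np.array(c["xyz"]),d/np.linalg.norm(d)
def tri(rs):
    A=np.zeros((3,3));b=np.zeros(3)
    for o,d in rs:
        P=np.eye(3)-np.outer(d,d);A+=P;b+=P@o
    x=np.linalg.solve(A,b); return x,[float(np.linalg.norm((np.eye(3)-np.outer(d,d))@(x-o))) for o,d in rs]
def save(n,im): cv2.imwrite("pics/"+n,im[...,::-1])
E
python3 - <<'E'
from h import *
C={n:read_camera(n) for n in("side","top")}
for n,c in C.items(): save(n+"0.png",c["frame"]); print(n,np.round(c["xyz"],3),np.round(c["rotation"],2).tolist(),c["fx"])
for q in["stand","rail_mid","column","column_foot","column_top","keeper_hinge","keeper_tip","rivet_tin","gut_barrel","clock_weight"]:
    for n in C: print(q,n,[(np.round(d["position"]).tolist(),round(d["p"],2)) for d in place_of(n,q)][:4])
print(readout.get_state())
E
```

```text
side [ 0.261 -0.919  1.207] [0.94, -0.08, 0.02, -0.34] 484.8065837849753
top [ 0.245 -0.008  1.951] [0.71, -0.7, 0.04, -0.03] 490.2267319637955
stand side [([193.0, 354.0], 0.89)]
stand top [([182.0, 301.0], 0.72), ([183.0, 299.0], 0.56)]
rail_mid side [([170.0, 357.0], 0.88), ([140.0, 395.0], 0.27)]
rail_mid top [([180.0, 291.0], 0.82), ([168.0, 282.0], 0.5)]
column side [([178.0, 248.0], 0.91), ([293.0, 321.0], 0.71), ([196.0, 352.0], 0.7)]
column top [([226.0, 386.0], 0.9), ([183.0, 305.0], 0.84), ([264.0, 269.0], 0.64), ([218.0, 318.0], 0.2)]
column_foot side [([193.0, 355.0], 0.92), ([170.0, 250.0], 0.87), ([285.0, 317.0], 0.74), ([355.0, 440.0], 0.69)]
column_foot top [([264.0, 269.0], 0.87), ([226.0, 390.0], 0.56), ([211.0, 202.0], 0.21)]
column_top side [([311.0, 214.0], 0.96), ([138.0, 357.0], 0.9), ([126.0, 250.0], 0.81)]
column_top top [([295.0, 386.0], 0.91), ([260.0, 201.0], 0.72), ([170.0, 282.0], 0.59)]
keeper_hinge side [([174.0, 381.0], 0.66), ([121.0, 305.0], 0.55)]
keeper_hinge top [([156.0, 304.0], 0.42)]
keeper_tip side [([121.0, 352.0], 0.73), ([138.0, 395.0], 0
[... 355 characters left out ...]
t_positions': array([ 1.11789589e+00,  8.71808697e-02,  1.37071143e+00,  3.08261435e-06,
        1.68361472e+00, -1.03087616e-01]), 'dq': array([ 2.72400132e-04,  1.88967794e-03, -9.17150431e-04,  5.08696444e-04,
       -9.19820391e-05,  8.62968278e-05]), 'tau': array([ 2.11115956e-03, -3.51741207e+01, -3.13466442e+01, -9.73770943e-05,
        4.62528969e-04, -1.63866002e-05]), 'position': array([0.18849574, 0.5166946 , 0.25634553]), 'tool_rot': array([1.74015806e-01, 9.84742858e-01, 4.15939088e-05, 1.02775786e-05]), 'ft_force': array([-0.17995863,  0.13628786, -0.49745932]), 'ft_torque': array([-0.01251226, -0.01271662, -0.00247512]), 'gripper_force': 0.0, 'finger_gap': 0.08545393836941557}
```

View pics/side0.png

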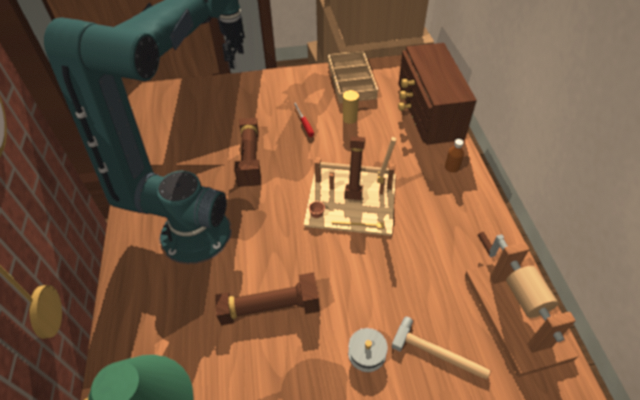

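View pics/top0.png

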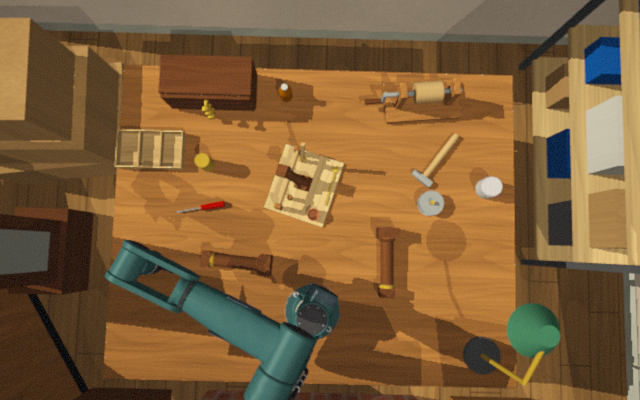

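Side view: the small column leans away at (352,170) and the keeper stands at (388,158). In the top view the stand is at (185,305) and the column leans left. Next I'll triangulate and zoom in.

Run:
```python
from h import *
C={n:read_camera(n) for n in("side","top")}
t=C["top"]["frame"][135:235,255:355]; s=C["side"]["frame"][125:245,295:405]
a=cv2.resize(t,(400,400),interpolation=3);b=cv2.resize(s,(400,436),interpolation=3)
im=np.zeros((436,800,3),np.uint8);im[:400,:400]=a;im[:,400:]=b;save("z1.png",im)
near={"stand":((193,354),(182,301)),"rail_mid":((170,357),(180,291)),"column":((196,352),(183,305)),"column_top":((138,357),(170,282)),"column_foot":((193,355),(182,301)),"keeper_hinge":((174,381),(156,304)),"keeper_tip":((138,395),(143,301)),"rivet_tin":((212,315),(215,313)),"crutch_rod":((223,357),(205,330)),"clock_weight":((122,350),(165,206)),"gut_barrel":((354,367),(203,434))}
for q,g in near.items():
    rs=[];px=[]
    for n,gg in zip(C,g):
        L=[d for d in place_of(n,q) if np.hypot(*(np.array(d["position"])-gg))<14]
        if L: rs.append(ray(C[n],L[0]["position"])); px.append(np.round(L[0]["position"],1).tolist())
    if len(rs)==2: x,e=tri(rs); print(q,np.round(x,3),np.round(e,4),px)
    else: print(q,px)
```

```text
stand [ 0.51   0.072 -0.007] [0.0031 0.0031] [[194.5, 352.4], [180.3, 298.1]]
rail_mid [0.515 0.114 0.07 ] [0.0037 0.0037] [[169.1, 351.9], [176.0, 286.6]]
column [0.512 0.045 0.012] [0.0012 0.0012] [[197.1, 355.4], [179.9, 304.8]]
column_top [0.524 0.123 0.2  ] [0.0022 0.0022] [[136.8, 357.8], [169.8, 282.0]]
column_foot [0.499 0.066 0.015] [0.0063 0.0063] [[191.7, 352.7], [184.6, 299.1]]
keeper_hinge [0.583 0.052 0.087] [0.0035 0.0035] [[176.8, 379.9], [160.1, 302.9]]
keeper_tip [0.608 0.047 0.249] [0.0114 0.0114] [[138.3, 396.3], [147.1, 302.7]]
rivet_tin [0.374 0.012 0.002] [0.0009 0.0009] [[212.7, 314.6], [214.8, 312.1]]
crutch_rod [[224.0, 360.3]]
clock_weight [ 0.586  0.456 -0.04 ] [0.001 0.001] [[121.9, 352.7], [161.7, 205.5]]
gut_barrel [ 0.433 -0.456  0.006] [0.0048 0.0048] [[351.4, 367.3], [204.3, 429.5]]
```

View pics/z1.png

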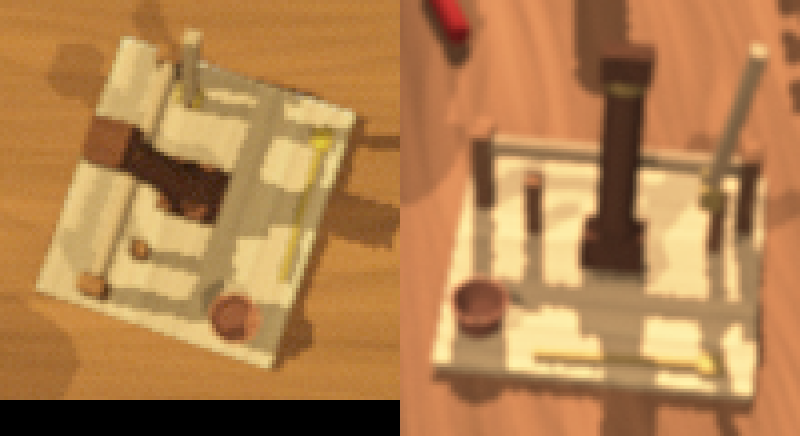

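```bash
cat > st.py <<'E'
from h import *
from scipy.optimize import least_squares
from scipy.spatial.transform import Rotation as Ro
T=lambda u,v:(135+v/4,255+u/4)
S=lambda u,v:(125+v/3.636,295+(u-400)/3.636)
def proj(c,p):
    R=np.array(c["rotation"]);R=R if R.shape==(3,3) else Ro.from_quat(R).as_matrix()
    q=R.T@(np.array(p)-c["xyz"]);return np.array([c["cy"]+c["fy"]*q[1]/q[2],c["cx"]+c["fx"]*q[0]/q[2]])
O=[("top",T(123,38),(.135,.1,.012)),("top",T(355,108),(.135,-.145,.012)),("top",T(273,368),(-.135,-.145,.012)),("top",T(37,290),(-.135,.1,.012)),
("side",S(752,388),(.135,-.145,.012)),("side",S(433,360),(-.135,-.145,.012)),("side",S(767,180),(.135,.1,.012)),
("top",T(94,284),(-.117,.038,.106)),("side",S(483,125),(-.117,.038,.106)),("top",T(139,247),(-.068,.012,.08)),("side",S(533,177),(-.068,.012,.08)),("side",S(750,155),(.117,.038,.106))]
def W(q,p): c,s=np.cos(q[2]),np.sin(q[2]);return np.array([q[0]+c*p[0]-s*p[1],q[1]+s*p[0]+c*p[1],p[2]])
E
python3 - <<'E'
from st import *
C={n:read_camera(n) for n in("side","top")}
def f(q): # q: pose + per-camera pixel bias
    r=[]
    for n,px,p in O: r+=list(proj(C[n],W(q,p))+(q[3:5] if n=="top" else q[5:7])-px)
    return np.r_[r,np.array(q[3:])*1.0]
s=least_squares(f,[.51,.07,-.3,0,0,0,0],loss="soft_l1");q=s.x
print(np.round(q,3));print(np.round(s.fun[:-4].reshape(-1,2),1).tolist())
np.save("q.npy",q)
def back(n,px,z):  # bias-corrected ray at height z -> stand frame
    b=q[3:5] if n=="top" else q[5:7]
    o,d=ray(C[n],np.array(px)-b);P=o+d*(z-o[2])/d[2];c,sn=np.cos(q[2]),np.sin(q[2]);v=P[:2]-q[:2]
    return np.round([c*v[0]+sn*v[1],-sn*v[0]+c*v[1]],3)
print("captop corners side",back("side",S(603,47),.184),back("side",S(655,47),.184))
print("plinth side bottom",back("side",S(583,262),.037),back("side",S(642,270),.037))
print("cap top",back("top",T(98,115),.19),back("top",T(85,155),.19))
for th in(1.66,1.73,1.81):
    p=(.085+.165*np.cos(th),.012,.088+.165*np.sin(th)); w=W(q,p)
    print(th,np.round(w,3),"pred crop side",(lambda a:((a[1]-295)*3.636+400,(a[0]-125)*3.636))(proj(C["side"],w)+q[5:7]),"top",(lambda a:((a[1]-255)*4,(a[0]-135)*4))(proj(C["top"],w)+q[3:5]))
for nm,p in dict(hinge=(.085,.012,.088),railmid=(0,.038,.088),captop=(0,.081,.184)).items(): print(nm,np.round(W(q,p),3))
E
```

```text
[ 0.502  0.068 -0.293  0.74  -0.086  0.169  0.62 ]
[[-0.7, 0.2], [0.7, 0.2], [-0.3, -0.3], [-0.1, -0.0], [1.1, 0.4], [-0.0, -0.4], [-1.2, -0.7], [-0.1, 0.2], [1.0, -0.6], [-0.2, -0.0], [-0.3, 0.1], [-0.7, 0.6]]
captop corners side [-0.016  0.07 ] [0.027 0.075]
plinth side bottom [-0.018 -0.043] [ 0.033 -0.046]
cap top [0.025 0.076] [-0.014  0.075]
1.66 [0.573 0.059 0.252] pred crop side (np.float64(708.8970304178974), np.float64(42.85246560721527)) top (np.float64(178.34236802996156), np.float64(76.83910063758367))
1.73 [0.562 0.062 0.251] pred crop side (np.float64(694.1138314600323), np.float64(42.9923031750611)) top (np.float64(174.2716134959096), np.float64(89.3669035993612))
1.81 [0.549 0.066 0.248] pred crop side (np.float64(677.3990109675135), np.float64(44.08109653578304)) top (np.float64(169.7215552373391), np.float64(103.70460697469093))
hinge [0.587 0.054 0.088]
railmid [0.513 0.104 0.088]
captop [0.525 0.145 0.184]
```

{"op": "send_rows", "data": {"rows": [{"x": -22,"y": -9,"z": 0,"az": 43,"gripper": 0},{"x": -22,"y": -9,"z": 0,"az": 43,"gripper": 0},{"x": -22,"y": -9,"z": 0,"az": 43,"gripper": 0},{"x": -22,"y": -9,"z": 0,"az": 43,"gripper": 0},{"x": -22,"y": -9,"z": 0,"az": 43,"gripper": 0}]}}

```text
invalid input
```

```bash
cat > to.py <<'E'
# usage: to.py sx sy z  [yawdeg of tool y rel. stand x, default 0]: shift in tool axes to stand-frame TCP target
import sys
from st import *
q=np.load("q.npy");a=list(map(float,sys.argv[1:]))
s=readout.get_state();R=Ro.from_quat(s["tool_rot"])
y=q[2]+np.radians(a[3] if len(a)>3 else 0);ty=np.array([np.cos(y),np.sin(y),0]);tz=np.array([0,0,-1.]);M=Ro.from_matrix(np.c_[np.cross(ty,tz),ty,tz])
c,sn=np.cos(q[2]),np.sin(q[2]);v=s["position"][:2]-q[:2]
print("t",round(s["t"],2),"now stand",np.round([c*v[0]+sn*v[1],-sn*v[0]+c*v[1],s["position"][2]],4),"F",np.round(s["ft_force"],1),"gap",round(s["finger_gap"],3),"j",np.round(s["joint_positions"],2))
print("shift cm",np.round(100*R.inv().apply(W(q,a[:3])-s["position"]),2),"turn deg",np.round((R.inv()*M).as_rotvec(degrees=True),1))
E
python3 to.py .006 .13 .256
```

```text
t 2.4 now stand [-0.4299  0.3393  0.2563] F [-0.3 -0.6 -0.5] gap 0.085 j [ 1.12  0.09  1.37 -0.    1.68 -0.1 ]
shift cm [-4.470e+01 -1.844e+01  3.000e-02] turn deg [ 0.  -0.  86.8]
```

{"op": "send_rows", "data": {"rows": [{"x": -22,"y": -9,"z": 0,"ax": 0,"ay": 0,"az": 43,"gripper": 0},{"x": -22,"y": -9,"z": 0,"ax": 0,"ay": 0,"az": 43,"gripper": 0},{"x": -22,"y": -9,"z": 0,"ax": 0,"ay": 0,"az": 43,"gripper": 0},{"x": -22,"y": -9,"z": 0,"ax": 0,"ay": 0,"az": 43,"gripper": 0},{"x": -22,"y": -9,"z": 0,"ax": 0,"ay": 0,"az": 43,"gripper": 0}], "newtons": 30}}

```text
t: 3.02
position: [0.3666, 0.3545, 0.2563]
tool_rot: [0.525, 0.851, -0.0, 0.0]
ft_force: [-1.2, 0.1, -0.4]
finger_gap: -0.0004
gripper_force: 0.0
```

```bash
python3 to.py .006 .13 .256
```

```text
t 3.02 now stand [-0.2126  0.2355  0.2563] F [-1.2  0.1 -0.4] gap -0.0 j [ 0.66 -0.    1.46 -0.    1.68  0.19]
shift cm [-22.69   8.62   0.05] turn deg [ 0.   0.  43.4]
```

{"op": "send_rows", "data": {"rows": [{"x": -22.7,"y": 8.6,"z": 0,"ax": 0,"ay": 0,"az": 43.4,"gripper": 0},{"x": -22.7,"y": 8.6,"z": 0,"ax": 0,"ay": 0,"az": 43.4,"gripper": 0},{"x": -22.7,"y": 8.6,"z": 0,"ax": 0,"ay": 0,"az": 43.4,"gripper": 0},{"x": -22.7,"y": 8.6,"z": 0,"ax": 0,"ay": 0,"az": 43.4,"gripper": 0},{"x": -22.7,"y": 8.6,"z": 0,"ax": 0,"ay": 0,"az": 43.4,"gripper": 0}]}}

```text
t: 3.65
position: [0.5456, 0.1917, 0.2554]
tool_rot: [0.802, 0.597, -0.0, -0.0]
ft_force: [-0.0, -0.2, 0.7]
finger_gap: 0.0
gripper_force: 0.0
```

```bash
python3 to.py .006 .13 .194
python3 - <<'E'
from st import *
C={n:read_camera(n) for n in("side","wrist")}
s=cv2.resize(C["side"]["frame"][60:240,290:430],(390,501),interpolation=3)
w=cv2.resize(C["wrist"]["frame"],(400,250),interpolation=3)
im=np.zeros((501,790,3),np.uint8);im[:,:390]=s;im[:250,390:]=w;save("a2.png",im)
E
```

```text
t 3.65 now stand [0.0059 0.1315 0.2554] F [-0.  -0.2  0.7] gap 0.0 j [ 0.24  0.15  1.3  -0.    1.69  0.53]
shift cm [-0.14  0.01  6.14] turn deg [-0.   0.   0.2]
```

View pics/a2.png

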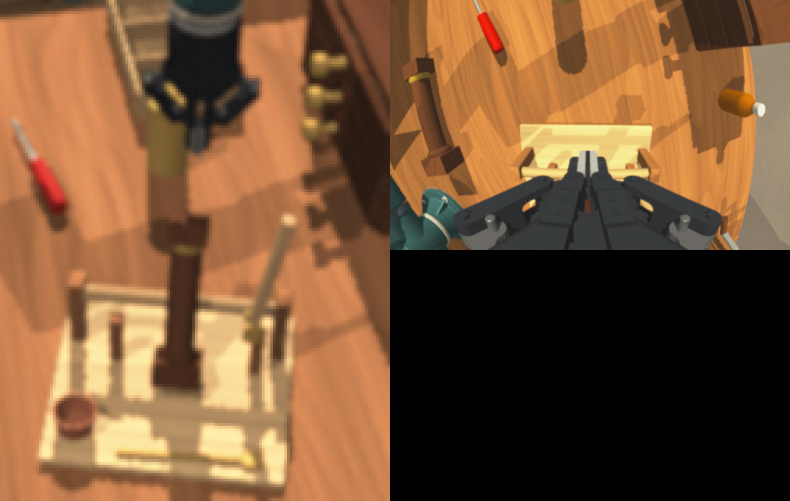

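Side crop: the closed fingertips are at (198,150), behind the capital at (185,228) and in line with it. The keeper at (288,220) is well clear.

{"op": "send_rows", "data": {"rows": [{"x": -0.2,"y": 0,"z": 3,"ax": 0,"ay": 0,"az": 0.2,"gripper": 0},{"x": -0.5,"y": 0,"z": 6,"ax": 0,"ay": 0,"az": 0.2,"gripper": 0},{"x": -2,"y": 0,"z": 6,"ax": 0,"ay": 0,"az": 0.2,"gripper": 0},{"x": -3,"y": 0,"z": 6,"ax": 0,"ay": 0,"az": 0.2,"gripper": 0},{"x": -3.4,"y": 0,"z": 6,"ax": 0,"ay": 0,"az": 0.2,"gripper": 0}]}}

```text
t: 4.38
position: [0.5347, 0.1606, 0.1986]
tool_rot: [0.802, 0.597, 0.002, 0.001]
ft_force: [0.2, 0.8, 1.0]
finger_gap: 0.0002
gripper_force: 0.0
```

{"op": "send_rows", "data": {"rows": [{"x": -0.4,"y": 0,"z": 0,"ax": 0,"ay": 0,"az": 0,"gripper": 0},{"x": -0.8,"y": 0,"z": 0,"ax": 0,"ay": 0,"az": 0,"gripper": 0},{"x": -1.2,"y": 0,"z": 0,"ax": 0,"ay": 0,"az": 0,"gripper": 0},{"x": -1.6,"y": 0,"z": 0,"ax": 0,"ay": 0,"az": 0,"gripper": 0},{"x": -2.0,"y": 0,"z": 0,"ax": 0,"ay": 0,"az": 0,"gripper": 0}]}}

```text
t: 5.0
position: [0.5284, 0.1414, 0.1962]
tool_rot: [0.802, 0.597, -0.0, -0.0]
ft_force: [-0.2, -0.5, 0.2]
finger_gap: 0.0
gripper_force: 0.1
```

```bash
python3 to.py .006 .041 .196
python3 - <<'E'
from st import *
C={n:read_camera(n) for n in("side","top")}
s=cv2.resize(C["side"]["frame"][100:240,290:410],(390,455),interpolation=3)
w=cv2.resize(C["top"]["frame"][135:235,255:355],(400,400),interpolation=3)
im=np.zeros((455,790,3),np.uint8);im[:,:390]=s;im[:400,390:]=w;save("a3.png",im)
E
```

```text
t 5.0 now stand [0.004  0.0783 0.1962] F [-0.2 -0.5  0.2] gap 0.0 j [0.16 0.1  1.48 0.   1.57 0.45]
shift cm [-3.73  0.19  0.02] turn deg [-0.   0.   0.2]
```

View pics/a3.png

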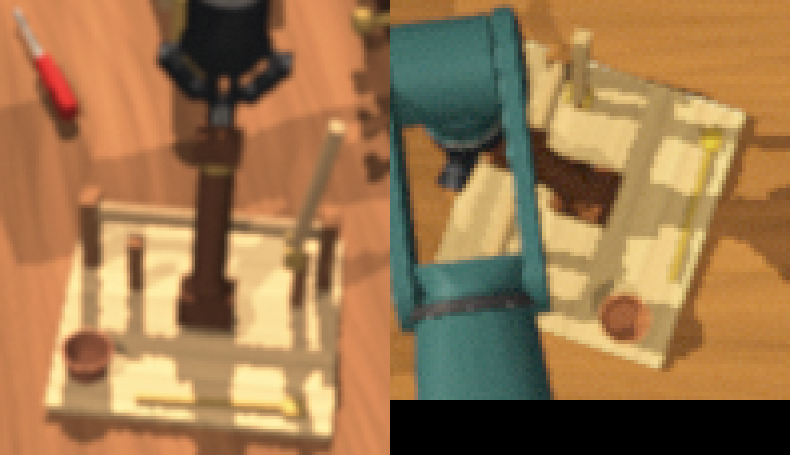

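Side crop: the fingertips at (220,120) meet the capital at (215,145). The column still leans, so I'll keep pushing and track the capital.

{"op": "send_rows", "data": {"rows": [{"x": -0.4,"y": 0.0,"z": 0,"ax": 0,"ay": 0,"az": 0,"gripper": 0},{"x": -0.8,"y": 0.1,"z": 0,"ax": 0,"ay": 0,"az": 0,"gripper": 0},{"x": -1.2,"y": 0.2,"z": 0,"ax": 0,"ay": 0,"az": 0,"gripper": 0},{"x": -1.6,"y": 0.2,"z": 0,"ax": 0,"ay": 0,"az": 0,"gripper": 0},{"x": -2.0,"y": 0.2,"z": 0,"ax": 0,"ay": 0,"az": 0,"gripper": 0}]}}

```text
t: 5.72
position: [0.5247, 0.1216, 0.1963]
tool_rot: [0.802, 0.597, 0.0, -0.0]
ft_force: [-0.6, -0.5, 0.1]
finger_gap: -0.0001
gripper_force: 0.0
```

```bash
python3 to.py .006 .041 .196
cat > see.py <<'E'
import sys
from st import *
C={n:read_camera(n) for n in("side","top")}
for n in C: print(n,[(np.round(d["position"],1).tolist(),round(d["p"],2)) for d in place_of(n,"column_top")][:3])
s=cv2.resize(C["side"]["frame"][100:240,290:410],(390,455),interpolation=3)
w=cv2.resize(C["top"]["frame"][135:235,255:355],(400,400),interpolation=3)
im=np.zeros((455,790,3),np.uint8);im[:,:390]=s;im[:400,390:]=w;save(sys.argv[1],im)
E
python3 see.py a4.png
```

```text
t 5.72 now stand [0.0061 0.0583 0.1963] F [-0.6 -0.5  0.1] gap -0.0 j [0.12 0.08 1.5  0.   1.56 0.41]
shift cm [-1.73 -0.02  0.03] turn deg [-0.  -0.   0.2]
side [([144.6, 354.2], 0.78), ([123.8, 248.3], 0.72), ([308.5, 215.1], 0.62)]
top [([296.5, 386.8], 0.81), ([259.7, 199.1], 0.79), ([170.9, 295.7], 0.53)]
```

View pics/a4.png

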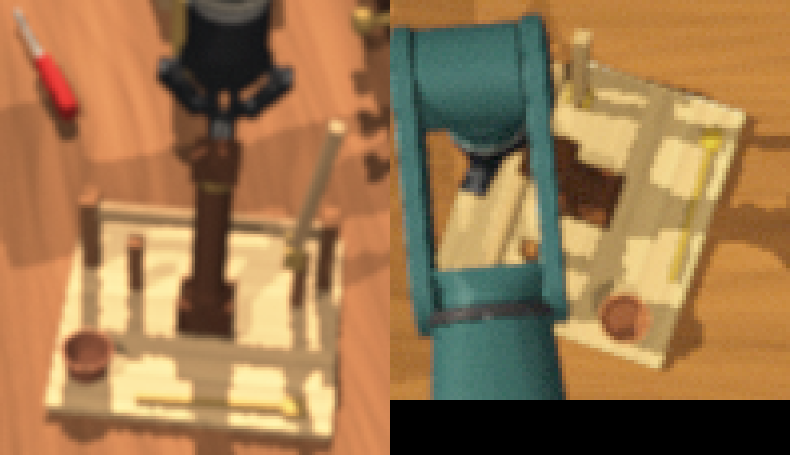

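The column is tilting up: the capital's top has moved from row 137 to about 144. I'll keep going.

{"op": "send_rows", "data": {"rows": [{"x": -0.35,"y": 0,"z": 0,"ax": 0,"ay": 0,"az": 0,"gripper": 0},{"x": -0.7,"y": 0,"z": 0,"ax": 0,"ay": 0,"az": 0,"gripper": 0},{"x": -1.0,"y": 0,"z": 0,"ax": 0,"ay": 0,"az": 0,"gripper": 0},{"x": -1.3,"y": 0,"z": 0,"ax": 0,"ay": 0,"az": 0,"gripper": 0},{"x": -1.6,"y": 0,"z": 0,"ax": 0,"ay": 0,"az": 0,"gripper": 0}]}}

```text
t: 6.55
position: [0.5201, 0.1064, 0.1963]
tool_rot: [0.802, 0.597, 0.0, -0.0]
ft_force: [-0.5, -0.1, -1.0]
finger_gap: 0.0
gripper_force: 0.0
```

{"op": "send_rows", "data": {"rows": [{"x": -0.3,"y": 0,"z": 0,"ax": 0,"ay": 0,"az": 0,"gripper": 0},{"x": -0.5,"y": 0,"z": 0,"ax": 0,"ay": 0,"az": 0,"gripper": 0},{"x": -0.8,"y": 0,"z": 0,"ax": 0,"ay": 0,"az": 0,"gripper": 0},{"x": -1.0,"y": 0,"z": 0,"ax": 0,"ay": 0,"az": 0,"gripper": 0},{"x": -1.2,"y": 0,"z": 0,"ax": 0,"ay": 0,"az": 0,"gripper": 0}]}}

```text
t: 7.18
position: [0.5167, 0.0949, 0.1963]
tool_rot: [0.802, 0.597, 0.0, -0.0]
ft_force: [0.5, 0.4, -0.6]
finger_gap: -0.0002
gripper_force: 0.0
```

```bash
python3 to.py .006 .041 .196; python3 see.py a5.png
```

```text
t 7.17 now stand [0.0062 0.0304 0.1963] F [ 0.5  0.4 -0.6] gap -0.0 j [0.07 0.05 1.53 0.   1.56 0.36]
shift cm [ 1.06 -0.01  0.03] turn deg [-0.  -0.   0.2]
side [([128.5, 250.2], 0.97), ([307.5, 215.4], 0.67), ([155.9, 354.7], 0.59)]
top [([259.3, 200.8], 0.7), ([297.0, 386.9], 0.68)]
```

View pics/a5.png

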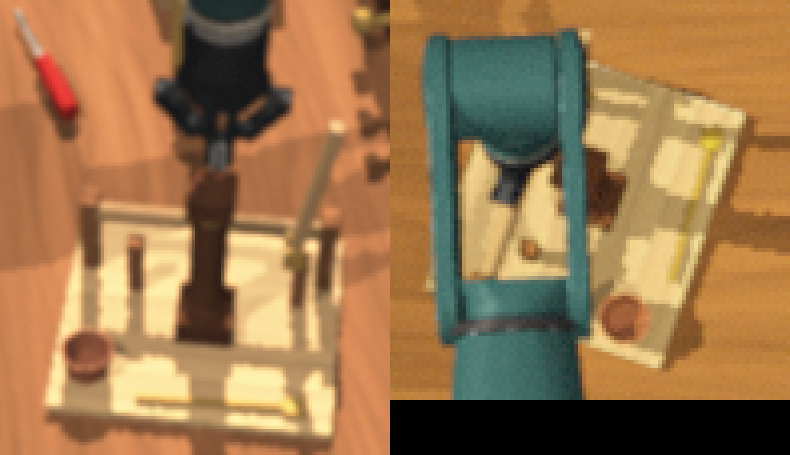

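Side crop: the column stands upright with its capital at (213,190), and the fingertips at (218,150) have a gap to it. I'll back off, raise, and go round to the keeper's +x side.

{"op": "send_rows", "data": {"rows": [{"x": 2,"y": 0,"z": 0,"ax": 0,"ay": 0,"az": 0,"gripper": 0},{"x": 3,"y": 0,"z": -3,"ax": 0,"ay": 0,"az": 0,"gripper": 0},{"x": 3,"y": 0,"z": -9,"ax": 0,"ay": 0,"az": 0,"gripper": 0},{"x": 3,"y": 0,"z": -14,"ax": 0,"ay": 0,"az": 0,"gripper": 0},{"x": 3,"y": 0,"z": -14,"ax": 0,"ay": 0,"az": 0,"gripper": 0}]}}

```text
t: 8.0
position: [0.527, 0.1254, 0.3425]
tool_rot: [0.802, 0.598, 0.005, 0.003]
ft_force: [-0.5, 0.5, -0.2]
finger_gap: -0.0003
gripper_force: 0.0
```

```bash
python3 to.py .165 .012 .335 90
python3 - <<'E'
from st import *
q=np.load("q.npy");C={n:read_camera(n) for n in("side","top")}
print("upright pred",proj(C["side"],W(q,(.006,-.028,.202)))+q[5:7])
for k in("column_top","column_foot","keeper_tip","keeper_hinge"):
  for n in C: print(k,n,[(np.round(d["position"],1).tolist(),round(d["p"],2)) for d in place_of(n,k)][:4])
for th in(1.6,1.66,1.73,1.81,1.9):
    w=W(q,(.085-.165*np.cos(th),.012,.088+.165*np.sin(th))); print(th,np.round(proj(C["side"],w)+q[5:7],1),np.round(proj(C["top"],w)+q[3:5],1))
E
```

```text
t 8.0 now stand [0.0073 0.0626 0.3425] F [-0.5  0.5 -0.2] gap -0.0 j [0.13 0.06 1.23 0.   1.84 0.42]
shift cm [-5.13 15.74  0.89] turn deg [  0.7   0.2 -89.8]
upright pred [157.25758221 355.47012151]
column_top side [([310.6, 212.4], 0.83), ([155.8, 354.6], 0.74), ([128.1, 247.9], 0.59)]
column_top top [([173.7, 307.8], 0.85), ([296.5, 386.3], 0.73), ([261.6, 200.9], 0.6)]
column_foot side [([284.0, 317.7], 0.87), ([192.5, 353.0], 0.69), ([170.7, 248.1], 0.69)]
column_foot top [([226.3, 389.3], 0.86), ([177.6, 300.5], 0.6), ([173.8, 304.6], 0.32)]
keeper_tip side [([138.6, 395.7], 0.68), ([192.8, 352.7], 0.2)]
keeper_tip top [([142.5, 300.4], 0.38)]
keeper_hinge side [([175.1, 380.8], 0.5)]
keeper_hinge top [([156.9, 306.2], 0.52)]
1.6 [137.2 386.9] [149.  301.3]
1.66 [137.6 390.3] [146.4 302.2]
1.73 [138.3 394.3] [143.4 303.3]
1.81 [139.4 398.8] [140.2 304.4]
1.9 [140.9 403.7] [136.7 305.7]
```

The capital is within about 1.5 px of where an upright column should appear, so the column stands. The keeper reads about 1.75.

{"op": "send_rows", "data": {"rows": [{"x": -1,"y": 4,"z": 0,"ax": 0,"ay": 0,"az": -10,"gripper": 0},{"x": -1,"y": 8,"z": 0,"ax": 0,"ay": 0,"az": -20,"gripper": 0},{"x": -1,"y": 12,"z": 0,"ax": 0,"ay": 0,"az": -30,"gripper": 0},{"x": -3,"y": 15.8,"z": 0,"ax": 0,"ay": 0,"az": -40,"gripper": 0},{"x": -5.2,"y": 15.8,"z": 0,"ax": 0,"ay": 0,"az": -50,"gripper": 0}]}}

```text
t: 9.12
position: [0.6637, 0.0272, 0.3326]
tool_rot: [0.472, 0.881, -0.001, -0.002]
ft_force: [-0.2, -0.2, 0.4]
finger_gap: 0.0001
gripper_force: 0.0
```

{"op": "send_rows", "data": {"rows": [{"x": 0,"y": 0,"z": 0,"ax": 0,"ay": 0,"az": -10,"gripper": 0},{"x": 0,"y": 0,"z": 0,"ax": 0,"ay": 0,"az": -20,"gripper": 0},{"x": 0,"y": 0,"z": 0,"ax": 0,"ay": 0,"az": -30,"gripper": 0},{"x": 0,"y": 0,"z": 0,"ax": 0,"ay": 0,"az": -39.8,"gripper": 0},{"x": 0,"y": 0,"z": 0,"ax": 0,"ay": 0,"az": -39.8,"gripper": 0}]}}

```text
t: 9.75
position: [0.6618, 0.0286, 0.336]
tool_rot: [0.148, 0.989, 0.0, -0.0]
ft_force: [-0.1, 1.0, 0.4]
finger_gap: 0.0001
gripper_force: 0.0
```

```bash
python3 to.py .165 .012 .243 90
```

```text
t 9.75 now stand [0.1643 0.0089 0.336 ] F [-0.1  1.   0.4] gap 0.0 j [-0.04  0.35  0.9   0.    1.89 -1.32]
shift cm [-0.08  0.31  9.3 ] turn deg [-0.  -0.  -0.2]
```

{"op": "send_rows", "data": {"rows": [{"x": -0.1,"y": 0.3,"z": 4,"ax": 0,"ay": 0,"az": 0,"gripper": 0},{"x": -0.1,"y": 0.3,"z": 8,"ax": 0,"ay": 0,"az": 0,"gripper": 0},{"x": -0.1,"y": 0.3,"z": 9.3,"ax": 0,"ay": 0,"az": 0,"gripper": 0},{"x": 0.5,"y": 0.3,"z": 9.3,"ax": 0,"ay": 0,"az": 0,"gripper": 0},{"x": 1.5,"y": 0.3,"z": 9.3,"ax": 0,"ay": 0,"az": 0,"gripper": 0}]}}

```text
t: 10.38
position: [0.6487, 0.036, 0.2457]
tool_rot: [0.147, 0.989, 0.0, 0.002]
ft_force: [0.2, -0.3, 0.4]
finger_gap: 0.0004
gripper_force: 0.0
```

```bash
python3 to.py .04 .012 .243 90; python3 see.py a6.png
```

```text
t 10.38 now stand [0.1496 0.0122 0.2457] F [ 0.2 -0.3  0.4] gap 0.0 j [-0.03  0.31  1.13  0.    1.7  -1.31]
shift cm [10.96 -0.04  0.23] turn deg [ 0.1  0.2 -0.1]
side [([155.0, 357.9], 0.89), ([308.2, 215.9], 0.79), ([128.3, 248.2], 0.62)]
top [([259.0, 201.9], 0.77), ([296.2, 387.6], 0.73), ([143.2, 304.4], 0.47)]
```

View pics/a6.png

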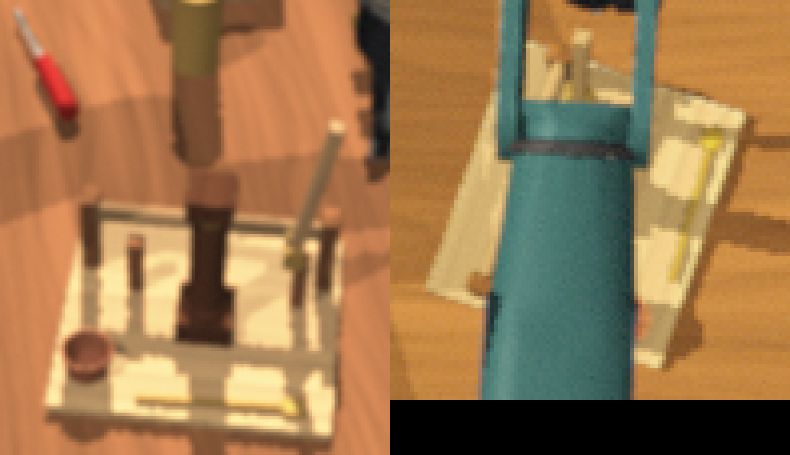

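Side crop: the column stands at (210,190), the keeper's tip is at (337,127), and the gripper is just to its right at (375,150). I'll push along -x.

{"op": "send_rows", "data": {"rows": [{"x": 1,"y": 0,"z": 0,"ax": 0,"ay": 0,"az": 0,"gripper": 0},{"x": 2,"y": 0,"z": 0,"ax": 0,"ay": 0,"az": 0,"gripper": 0},{"x": 3,"y": 0,"z": 0,"ax": 0,"ay": 0,"az": 0,"gripper": 0},{"x": 4,"y": 0,"z": 0,"ax": 0,"ay": 0,"az": 0,"gripper": 0},{"x": 5,"y": 0,"z": 0,"ax": 0,"ay": 0,"az": 0,"gripper": 0}]}}

```text
t: 11.2
position: [0.5997, 0.0507, 0.2434]
tool_rot: [0.146, 0.989, 0.0, 0.0]
ft_force: [-0.1, 0.3, -0.2]
finger_gap: -0.0002
gripper_force: 0.1
```

{"op": "send_rows", "data": {"rows": [{"x": 1,"y": 0,"z": 0,"ax": 0,"ay": 0,"az": 0,"gripper": 0},{"x": 2,"y": 0,"z": 0,"ax": 0,"ay": 0,"az": 0,"gripper": 0},{"x": 3,"y": 0,"z": 0,"ax": 0,"ay": 0,"az": 0,"gripper": 0},{"x": 4,"y": 0,"z": 0,"ax": 0,"ay": 0,"az": 0,"gripper": 0},{"x": 5,"y": 0,"z": 0,"ax": 0,"ay": 0,"az": 0,"gripper": 0}]}}

```text
t: 11.82
position: [0.552, 0.0651, 0.2433]
tool_rot: [0.146, 0.989, 0.0, 0.0]
ft_force: [0.6, 0.1, -0.6]
finger_gap: -0.0002
gripper_force: 0.0
```

```bash
python3 to.py .035 .012 .243 90; python3 see.py a7.png
```

```text
t 11.82 now stand [0.0486 0.0121 0.2433] F [ 0.6  0.1 -0.6] gap -0.0 j [ 0.02  0.1   1.38  0.    1.66 -1.26]
shift cm [ 1.36 -0.01  0.03] turn deg [ 0.  0. -0.]
side [([128.1, 248.7], 0.71), ([310.5, 215.6], 0.7), ([153.5, 352.2], 0.64)]
top [([260.4, 201.2], 0.7), ([176.4, 307.8], 0.6), ([158.5, 439.1], 0.49)]
```

View pics/a7.png

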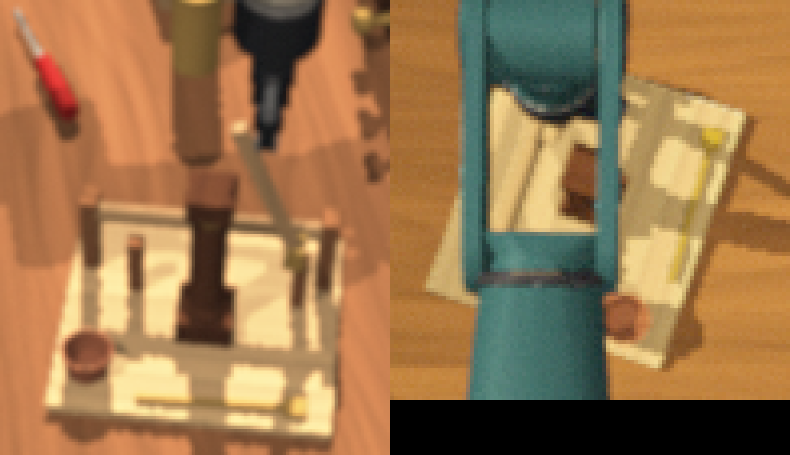

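The bar leans past vertical, tip at (240,127), and is already ahead of the finger, so it is falling. I'll nudge a little further, then rise away.

{"op": "send_rows", "data": {"rows": [{"x": 0.8,"y": 0,"z": 0,"ax": 0,"ay": 0,"az": 0,"gripper": 0},{"x": 1.4,"y": 0,"z": 0,"ax": 0,"ay": 0,"az": 0,"gripper": 0},{"x": 1.4,"y": 0,"z": -1,"ax": 0,"ay": 0,"az": 0,"gripper": 0},{"x": 0,"y": 0,"z": -5,"ax": 0,"ay": 0,"az": 0,"gripper": 0},{"x": -3,"y": 0,"z": -10,"ax": 0,"ay": 0,"az": 0,"gripper": 0}]}}

```text
t: 12.65
position: [0.5808, 0.0565, 0.3444]
tool_rot: [0.146, 0.989, -0.0, -0.001]
ft_force: [2.0, 0.5, 0.8]
finger_gap: -0.0003
gripper_force: 0.0
```

{"op": "send_rows", "data": {"rows": [{"x": -5,"y": 0,"z": 0,"ax": 0,"ay": 0,"az": 0,"gripper": 0},{"x": -10,"y": 0,"z": 0,"ax": 0,"ay": 0,"az": 0,"gripper": 0},{"x": -10,"y": 0,"z": 0,"ax": 0,"ay": 0,"az": 0,"gripper": 0},{"x": -10,"y": 0,"z": 0,"ax": 0,"ay": 0,"az": 0,"gripper": 0},{"x": -10,"y": 0,"z": 0,"ax": 0,"ay": 0,"az": 0,"gripper": 0}]}}

```text
t: 13.28
position: [0.6762, 0.0278, 0.3455]
tool_rot: [0.146, 0.989, 0.0, 0.001]
ft_force: [0.8, 0.8, 0.1]
finger_gap: -0.0
gripper_force: 0.0
```

{"op": "send_rows", "data": {"rows": [{"x": 0,"y": 0,"z": 0,"ax": 0,"ay": 0,"az": 0,"gripper": 0},{"x": 0,"y": 0,"z": 0,"ax": 0,"ay": 0,"az": 0,"gripper": 0},{"x": 0,"y": 0,"z": 0,"ax": 0,"ay": 0,"az": 0,"gripper": 0},{"x": 0,"y": 0,"z": 0,"ax": 0,"ay": 0,"az": 0,"gripper": 0},{"x": 0,"y": 0,"z": 0,"ax": 0,"ay": 0,"az": 0,"gripper": 0}]}}

```text
t: 13.9
position: [0.677, 0.0273, 0.3432]
tool_rot: [0.146, 0.989, 0.0, -0.0]
ft_force: [-0.5, 0.5, -0.4]
finger_gap: 0.0002
gripper_force: 0.0
```

{"op": "send_rows", "data": {"rows": [{"x": 0,"y": 0,"z": 0,"ax": 0,"ay": 0,"az": 0,"gripper": 0},{"x": 0,"y": 0,"z": 0,"ax": 0,"ay": 0,"az": 0,"gripper": 0},{"x": 0,"y": 0,"z": 0,"ax": 0,"ay": 0,"az": 0,"gripper": 0},{"x": 0,"y": 0,"z": 0,"ax": 0,"ay": 0,"az": 0,"gripper": 0},{"x": 0,"y": 0,"z": 0,"ax": 0,"ay": 0,"az": 0,"gripper": 0}]}}

```text
t: 14.52
position: [0.677, 0.0273, 0.3433]
tool_rot: [0.146, 0.989, 0.0, -0.0]
ft_force: [0.4, 1.1, -0.3]
finger_gap: 0.0001
gripper_force: 0.0
```

```bash
python3 to.py .035 .012 .243 90; python3 see.py a8.png
```

```text
t 14.53 now stand [0.1792 0.012  0.3433] F [ 0.4  1.1 -0.3] gap 0.0 j [-0.04  0.39  0.83  0.    1.92 -1.32]
shift cm [ 1.442e+01 -1.000e-02  1.003e+01] turn deg [ 0. -0. -0.]
side [([307.9, 212.0], 0.97), ([158.0, 356.8], 0.9), ([127.0, 250.7], 0.77)]
top [([298.7, 387.4], 0.76), ([258.8, 200.2], 0.76)]
```

View pics/a8.png

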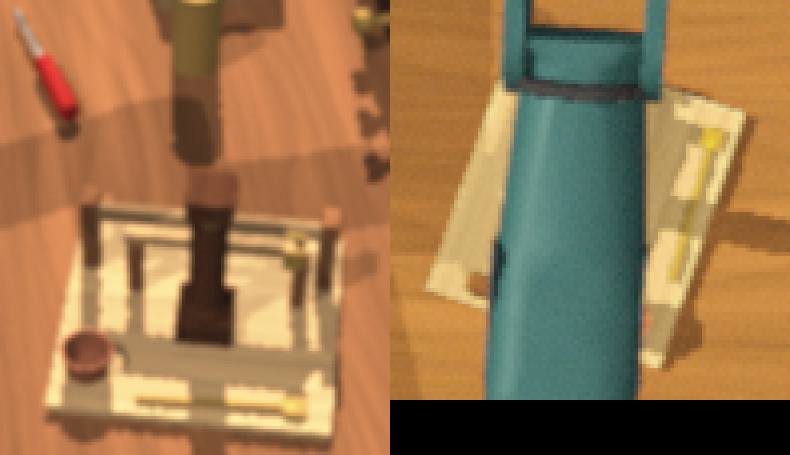

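The keeper lies level behind the column, from its hinge at (295,248) to the far post at (135,240). The column is upright at (210,190), the tin and rod haven't moved, and the robot is clear of everything.

```bash
python3 -c "
from plant import order;print(order.close_job())"
```

```text
the job is handed in; nothing more can be done
None
```

The column stands upright on its foot, the keeper bar lies flat between it and the rail, and the job was handed in at about 14.6 s (limit 48 s) with the arm clear; the hand-in gave no verdict.

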